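# Find the stamped carton and set it on the dispatch line

### The arm

A 6-joint arm with a two-finger parallel gripper is mounted at the origin on a cart in front of the work surface, level with it; the furniture and walls round the work are solid. World frame = base frame: x ahead of the robot, y to its left, z up, the work surface at z = 0. Lengths are in mm, angles in degrees, forces in N, time in s.
With the tool pointing down it reaches from about 350 to 850 mm from the base axis. Payload 8.1 kg.
Tool frame: the origin (TCP) lies midway between the tips of the shut fingers; the grasp point (between the pads) lies grip_depth behind it (grip_depth is the distance from the TCP to the grasp point, in mm); z points along the fingers, y is the line along which they close (so a half turn about z gives the same grasp; the last joint's range is limited). The gripper opens to 85 mm and grips with 20 to 120 N. Pads are 22 mm wide; open, the fingers measure 114 mm over their backs; the gripper's body (76 mm by 85 mm) begins 54 mm behind the grasp point. The pads swing forward as they close: fully open they stand 13 mm farther back than shut.
Start: joints at [60.481, 7.471, 85.268, -0, 87.261, -4.893], TCP at [249.993, 545.444, 231.292] pointing down, gripper open.
Joint ranges: [-169.43, 169.43], [-51.17, 129.36], [1.28, 143.12], [-76.62, 256.62], [0, 156.53], [-152.29, 152.29]. Speed limits (degrees/s): [136.94, 136.94, 159.86, 180, 180, 180].

### API

Orientations are given as [roll, pitch, yaw] about the fixed x, y, z axes, in that order (R = Rz(yaw) Ry(pitch) Rx(roll)).
In Python, from bench import sense, snapshot, hand_in, grip_depth gives the robot as it stands. The module is installed in compiled form; this text tells all that it offers.
- The arm moves only by the tool apply_moves, never from a script. Its argument "series" is text: rows parted by semicolons, each of 5 numbers parted by spaces: the shift along the tool's x, y, z each as a share of 0.3 m, from -1 to 1, then the turn about the tool's z as a share of 2 rad, from -1 to 1, then the gripper's target within -1 to 1 (shut at 1, half-way at 0, fully open at -1). In form: tx ty tz twist gripper; .... A call has 1 to 5 rows; each row shifts and turns the commanded pose from where the row before left it, along the tool's axes as they then stand; what a row does not reach is not made up. A row lasts 1/12 s, in which the tool goes at most 41.7 mm and 7.16 degrees, less where a joint would pass 70% of its speed; a pose out of reach is approached as far as the arm can. A call with a number of a shift or a turn outside -1 to 1 is refused whole. A call with a gripper value outside its range is refused whole. The fingers move at their own pace and stop on an object; "squeeze" is the grip in N (left out, the last holds). Time passes only in rows, so rows that do not move let the fingers close. It gives the time, the measured TCP pose, the force, the opening and the grip force at its end, in the units of the state.
- sense(): the state, without advancing time (a new reading comes with each control period).
- snapshot(name): name is "side" or "top"; returns a dict with "frame" (384x512x3 uint8, blue, green, red), "depth" (384x512 float32, mm along the optical axis (not along the pixel's ray), 0 where there is no reading), "intrinsics" (3x3 intrinsics, pixels), "dist" ([k1, k2, p1, p2, k3] as OpenCV has them; the pictures are not rectified), "extrinsics" (4x4, takes a point from camera to world coordinates). Camera axes: x right, y down, z forward; pixel columns grow to the right and rows downward; lengths in mm; the calibration is good to about 2 mm. A picture is of the moment at which its call begins.
- hand_in(): hands the job in; it is judged then, once.
The state is a dict: "time": time; "joint_pos": joint angles; "qd": joint speeds; "joint_efforts": joint torques, N m; "tool_pos": TCP position; "tcp_rot": TCP orientation; "ft_force": force on the tool from outside, world axes, zero at the start; "wrist_torque": the same for the moment, N m; "finger_gap": finger opening in mm; "grip_force": force on a finger pad.
Only numpy, scipy, OpenCV 4.12 (cv2) and the standard library are available. Lean on these libraries where they do the work, as an engineer would, in place of code of your own. Each camera call takes 0.05 s, during which the arm holds its last target. There are 200 camera calls.

### The job

One of the two small cartons has a release stamp on its underside. With the fingertips tip both cartons over backwards, away from you, so that each lies on its back with its underside facing you; then push the stamped one forward along the desk until its far end is flush against the aluminium dispatch rail, stamp still facing you, and leave the blank one lying where it tipped. Only touch and push: do not lift or carry anything, and do not disturb the other things.

Things in the scene. Friction and masses are not known exactly. Their poses are not given: they have to be found in the camera images.
- carton_a: one packing carton: rigid closed cardboard box, 60 mm deep (x), 90 wide (y), 100 high (z), 0.2 to 0.35 kg, mass centred; origin = centre of its underside. Starts upright, labelled front to the robot, x away from the robot within 0.2 rad. Pushed level at the front above 60 mm it tips over its far bottom edge; past 0.55 rad it falls on its back by itself: then x down, z away from the robot
- carton_b: the other packing carton: rigid closed cardboard box, 60 mm deep (x), 90 wide (y), 100 high (z), 0.2 to 0.35 kg, mass centred; origin = centre of its underside. Starts upright, labelled front to the robot, x away from the robot within 0.2 rad. Pushed level at the front above 60 mm it tips over its far bottom edge; past 0.55 rad it falls on its back by itself: then x down, z away from the robot
- stamp (a point): centre of the ink stamp, a dark rectangular frame 48 x 30 mm with bars in it, in the middle of the underside of the stamped carton (so it coincides with that carton's origin); the other underside is blank cardboard. From outside the two cartons look the same
- rail: the dispatch line: straight aluminium angle rail, 600 mm long, fixed to the desk beyond the cartons; upright leg 24 mm high, 3 mm thick, smooth face towards the robot, foot behind; origin = on that face at desk height, mid-length; x = square to the face, away from the robot; y = along the rail to the left
- slide_mailer: pale grey flat plastic slide mailer, 84 x 35 x 21 mm, lying by the left end of the rail, already set out there; origin = centre of its underside. To be left alone
- date_stamp: office stamp with brown turned handle, 26 x 48 x 68 mm, standing to the right of the cartons; origin = centre of its underside. To be left alone
- tape_roll: roll of tape lying flat, 68 mm across, 19 mm high, to the left of the cartons; origin = centre of its underside. To be left alone
- coverslip_box: small blue and white card box, 35 x 35 x 21 mm, standing at the rail next to the slide mailer; origin = centre of its underside. To be left alone
- carton_a_mid (a point): middle of carton a, 50 mm above its underside
- carton_a_lid_l (a point): top back left corner of carton a, 100 mm above its underside, at its x = 30 mm, y = 45 mm; on the desk at the leading end when the carton lies on its back
- carton_a_lid_r (a point): top back right corner of carton a, the same at y = -45 mm
- carton_b_mid (a point): middle of carton b, 50 mm above its underside
- carton_b_lid_l (a point): top back left corner of carton b, 100 mm above its underside, at its x = 30 mm, y = 45 mm; on the desk at the leading end when the carton lies on its back
- carton_b_lid_r (a point): top back right corner of carton b, the same at y = -45 mm
Things that resemble listed ones, but are neither listed nor needed, are in the scene too. Leave any green or orange look-alike of the carton_b alone.

How it is judged (in metres and radians):
On the way, in this order (a step that is already met when the one before it is completed fails the run):
1. one of the cartons lies on its back, underside towards the robot (((((angle between carton_a's own z axis and vertical between 1.45 and 1.69 rad and height (world z) of each of carton_a_lid_l, carton_a_lid_r below 0.012 m and angle between the z axis of carton_a and the x axis of rail, either way round below 0.6 rad) and x of carton_a in the frame of rail below -0.09 m) and (linear speed of carton_a below 0.02 m/s and angular speed of carton_a below 0.2 rad/s)) or (((angle between carton_b's own z axis and vertical between 1.45 and 1.69 rad and height (world z) of each of carton_b_lid_l, carton_b_lid_r below 0.012 m and angle between the z axis of carton_b and the x axis of rail, either way round below 0.6 rad) and x of carton_b in the frame of rail below -0.09 m) and (linear speed of carton_b below 0.02 m/s and angular speed of carton_b below 0.2 rad/s)))), for 0.1 s.
2. both cartons lie on their backs, undersides towards the robot, neither at the rail yet (angle between carton_a's own z axis and vertical between 1.45 and 1.69 rad and height (world z) of each of carton_a_lid_l, carton_a_lid_r, carton_b_lid_l, carton_b_lid_r below 0.012 m and angle between the z axis of each of carton_a, carton_b and the x axis of rail, either way round below 0.6 rad and x of each of carton_a, carton_b in the frame of rail below -0.09 m and angle between carton_b's own z axis and vertical between 1.45 and 1.69 rad and linear speed of each of carton_a, carton_b below 0.02 m/s and angular speed of each of carton_a, carton_b below 0.2 rad/s and x of each of carton_a_lid_l, carton_a_lid_r, carton_b_lid_l, carton_b_lid_r in the frame of rail below -0.01 m), for 0.2 s.
3. the stamped carton is pushed flush against the rail, still on its back (angle between carton_a's own z axis and vertical between 1.45 and 1.69 rad and height (world z) of each of carton_a_lid_l, carton_a_lid_r below 0.012 m and angle between the z axis of carton_a and the x axis of rail, either way round below 0.6 rad and x of carton_a in the frame of rail below -0.09 m and x of carton_a_lid_l in the frame of rail between -0.006 and 0.004 m and x of carton_a_lid_r in the frame of rail between -0.006 and 0.004 m and y of carton_a_mid in the frame of rail between -0.28 and 0.28 m), for 0.1 s.
At the end, for the whole second after the job is handed in: Both cartons lie on their backs with their undersides facing the robot (within about 0.6 rad of square to the rail), at rest; the stamped one has both corners of its far end within 6 mm of the rail's front face; the blank one is clear of the rail, where it tipped (all of step 3 and linear speed of each of carton_a, carton_b below 0.02 m/s and angular speed of each of carton_a, carton_b below 0.2 rad/s and angle between carton_b's own z axis and vertical between 1.45 and 1.69 rad and height (world z) of each of carton_b_lid_l, carton_b_lid_r below 0.012 m and angle between the z axis of carton_b and the x axis of rail, either way round below 0.6 rad and x of carton_b in the frame of rail below -0.09 m and x of each of carton_b_lid_l, carton_b_lid_r in the frame of rail below -0.01 m); the robot touches nothing.
It fails at once if a carton is lifted or carried off the desk ((height (world z) of carton_a_mid above 0.078 m or (angle between carton_a's own z axis and vertical below 0.12 rad and height (world z) of carton_a_mid above 0.066 m) or (angle between carton_a's own z axis and vertical above 1.47 rad and height (world z) of carton_a_mid above 0.044 m)) or (height (world z) of carton_b_mid above 0.078 m or (angle between carton_b's own z axis and vertical below 0.12 rad and height (world z) of carton_b_mid above 0.066 m) or (angle between carton_b's own z axis and vertical above 1.47 rad and height (world z) of carton_b_mid above 0.044 m))).
It fails at once if the blank carton is pushed to the rail or away from where it tipped over (its underside's centre more than 100 mm from where it stood; tipping itself moves it about 45 mm) (distance of carton_b from where it was at the start of the episode above 0.1 m or contact force between carton_b and rail above 0.5 N).
It fails at once if the slide mailer, date stamp, tape roll or coverslip box is moved by more than 15 mm (distance of any of slide_mailer, date_stamp, tape_roll, coverslip_box from where it was at the start of the episode above 0.015 m).
It also fails if it takes over 70 s, if anything falls off the work surface, if the arm or the gripper's body presses on something with over 40 N, if the wrist force passes 120 N, or if a joint passes its speed limit or range.

## Working session

There is one attempt and no reset: what is moved stays moved. The work goes in short steps, Python scripts to look and compute and a tool call to move; the robot and the scene stay as the last step left them, time stands still between calls to the robot, and variables do not carry over. Pictures are saved under pics/ and viewed, at most 10 in all, crops included, and the job is handed in when it is done.

Besides the shell and the picture viewer there is one more tool, called after ">>>" by a JSON object that holds its "op" and its "data". apply_moves: Moves the arm, as the interface text tells. Its arguments: {"type":"object","properties":{"series":{"type":"string"},"squeeze":{"type":"number"}},"required":["series"]}

```bash
mkdir -p pics; cat > h.py <<'E'
import numpy as np, cv2
from bench import sense, snapshot, hand_in, grip_depth
def pts(s):
    d=s["depth"];h,w=d.shape
    v,u=np.mgrid[:h,:w].astype(np.float64)
    n=cv2.undistortPoints(np.stack([u,v],-1).reshape(-1,1,2),s["intrinsics"],np.array(s["dist"])).reshape(h,w,2)
    P=np.dstack([n[...,0]*d,n[...,1]*d,d]); E=np.array(s["extrinsics"])
    W=P@E[:3,:3].T+E[:3,3]; W[d==0]=np.nan
    return W
E
python3 - <<'E'
from h import *
for n in("side","top"):
    s=snapshot(n); cv2.imwrite(f"pics/{n}0.png",s["frame"]); np.savez(f"{n}0.npz",**s)
    print(n,np.round(s["extrinsics"],3).tolist(),np.isfinite(pts(s)).mean())
print(sense(),grip_depth)
E
```

```text
side [[0.864, -0.183, 0.469, -155.74], [-0.502, -0.366, 0.783, -971.234], [0.028, -0.912, -0.408, 671.537], [0.0, 0.0, 0.0, 1.0]] 0.9960784912109375
top [[0.018, -0.98, 0.197, 339.422], [-1.0, -0.019, -0.003, 143.273], [0.007, -0.197, -0.98, 1013.043], [0.0, 0.0, 0.0, 1.0]] 0.996002197265625
{'time': 0.1, 'joint_pos': array([ 6.04806268e+01,  7.51084668e+00,  8.53250178e+01,  6.60474939e-04,
        8.72607699e+01, -4.89315992e+00]), 'qd': array([-0.05705132,  0.01585308, -0.28337233, -0.0494521 ,  0.11580763,
        0.00643782]), 'joint_efforts': array([ 1.10853398e-03, -5.70946991e+01, -5.01944482e+01, -1.01911917e-04,
        8.06491880e-03,  7.92900687e-05]), 'tool_pos': array([249.74590075, 544.99829285, 230.32968125]), 'tcp_rot': array([-1.79903774e+02, -8.89997606e-03,  1.55373747e+02]), 'ft_force': array([-0.54953835, -0.87324958, -0.40862642]), 'wrist_torque': array([ 0.00414473, -0.01206968,  0.0091515 ]), 'grip_force': 0.0, 'finger_gap': 85.50515615161143} 18.700000000000003
```

View pics/side0.png

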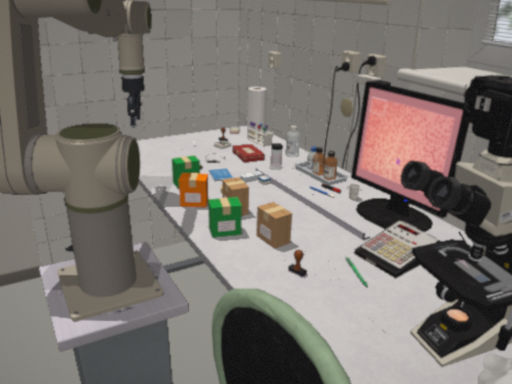

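View pics/top0.png

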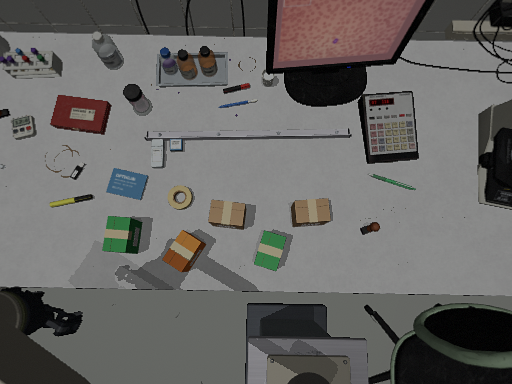

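The top view shows the brown cartons at about (227,213) and (311,210). The rail runs from (148,134) to (350,133). A green look-alike sits at (270,250), an orange one at (184,250) and another green one at (122,235). The tape roll is at (180,197) and the date stamp at (370,228).

```bash
python3 - <<'E'
from h import *
s=dict(np.load("top0.npz")); W=pts(s)
def rep(n,box,zl,zh):
    u0,v0,u1,v1=box; P=W[v0:v1,u0:u1].reshape(-1,3); P=P[(P[:,2]>zl)&(P[:,2]<zh)]
    r=cv2.minAreaRect(P[:,:2].astype(np.float32)); print(n,len(P),np.round(r[0]),np.round(r[1]),round(r[2],1),"z",np.round(np.median(P[:,2])), "x",P[:,0].min().round(),P[:,0].max().round(),"y",P[:,1].min().round(),P[:,1].max().round())
    return P
rep("brownL",(200,190,255,235),92,110)
rep("brownR",(285,190,338,235),92,110)
rep("greenM",(248,225,295,275),85,115)
rep("orange",(160,225,210,275),85,115)
rep("tape",(160,180,198,212),8,30)
rep("dstamp",(355,215,390,240),8,80)
P=rep("rail",(140,122,356,142),17,32)
for a,b in((140,200),(200,260),(260,320),(320,356)): rep("r",(a,122,b,142),17,32)
rep("desk",(220,150,330,190),-10,10)
rep("mailer",(150,137,165,170),12,30);rep("cov",(168,137,186,155),12,30)
E
```

```text
brownL 801 [472. 219.] [90. 61.] 85.3 z 100.0 x 439.0 504.0 y 174.0 266.0
brownR 805 [482.  -2.] [61. 91.] 4.6 z 100.0 x 448.0 515.0 y -49.0 45.0
greenM 835 [377. 106.] [60. 89.] 73.2 z 100.0 x 328.0 426.0 y 68.0 146.0
orange 877 [373. 330.] [61. 90.] 59.0 z 100.0 x 322.0 424.0 y 282.0 377.0
tape 377 [525. 361.] [67. 65.] 46.7 z 19.0 x 492.0 560.0 y 328.0 394.0
dstamp 147 [ 444. -170.] [25. 34.] 21.6 z 57.0 x 430.0 459.0 y -186.0 -152.0
rail 440 [704. 170.] [ 15. 602.] 2.1 z 23.0 x 688.0 723.0 y -130.0 471.0
r 167 [696. 392.] [ 14. 158.] 0.6 z 22.0 x 688.0 703.0 y 313.0 471.0
r 112 [707. 225.] [  5. 173.] 1.9 z 23.0 x 702.0 710.0 y 138.0 311.0
r 107 [714.  49.] [  4. 174.] 1.7 z 23.0 x 709.0 717.0 y -38.0 136.0
r 54 [719. -85.] [ 5. 90.] 1.4 z 23.0 x 716.0 723.0 y -130.0 -41.0
desk 4383 [617.  90.] [121. 325.] 1.1 z 1.0 x 553.0 680.0 y -71.0 254.0
mailer 387 [657. 437.] [43. 90.] 89.8 z 21.0 x 612.0 702.0 y 415.0 458.0
cov 181 [683. 379.] [40. 51.] 3.3 z 21.0 x 663.0 703.0 y 354.0 405.0
```

>>> {"op": "apply_moves", "data": {"series": "0 0 0 -0.058 0; 0 0 0 -0.058 0; 0 0 0 -0.058 0; -0.067 -0.116 0 0 0; -0.067 -0.116 0 0 0"}}

```text
time: 0.52
tool_pos: [283.5, 472.5, 229.8]
tcp_rot: [-179.9, -0.1, 175.6]
ft_force: [1.6, -0.6, 0.7]
finger_gap: 43.2
grip_force: 0.0
```

>>> {"op": "apply_moves", "data": {"series": "-0.067 -0.116 0 0 0; -0.067 -0.116 0 0 0; -0.067 -0.116 0 0 0; -0.067 -0.116 0 0 0; -0.067 -0.116 0 0 0"}}

```text
time: 0.93
tool_pos: [370.4, 289.3, 230.9]
tcp_rot: [-180.0, -0.0, 175.3]
ft_force: [0.9, -0.4, -0.5]
finger_gap: 43.1
grip_force: 0.0
```

>>> {"op": "apply_moves", "data": {"series": "-0.067 -0.116 0 0 0; -0.067 -0.116 0 0 0; 0 0 0 0 0; 0 0 0 0 0"}}

```text
time: 1.27
tool_pos: [405.4, 216.5, 231.0]
tcp_rot: [-180.0, -0.0, 175.0]
ft_force: [-0.8, 0.2, -0.6]
finger_gap: 42.6
grip_force: 0.0
```

>>> {"op": "apply_moves", "data": {"series": "0 0.027 0.126 0 0; 0 0 0.126 0 0; 0 0 0.126 0 0; 0 0 0.126 0 0; 0 0 0 0 0"}}

```text
time: 1.68
tool_pos: [398.9, 225.4, 72.0]
tcp_rot: [-179.7, -0.7, 175.4]
ft_force: [-2.1, -1.7, -0.8]
finger_gap: 42.9
grip_force: 0.0
```

>>> {"op": "apply_moves", "data": {"series": "-0.04 0 0 0 0; -0.04 0 0 0 0; -0.04 0 0 0 0; -0.04 0 0 0 0; -0.04 0 0 0 0"}}

```text
time: 2.1
tool_pos: [466.0, 223.2, 82.3]
tcp_rot: [179.9, 0.1, 175.4]
ft_force: [-0.7, -0.3, 1.2]
finger_gap: 42.2
grip_force: 0.4
```

>>> {"op": "apply_moves", "data": {"series": "-0.035 0 0 0 0; -0.03 0 0 0 0; 0 0 0 0 0; 0 0 0 0 0; 0 0 0 0 0"}}

```text
time: 2.52
tool_pos: [484.1, 220.5, 80.5]
tcp_rot: [180.0, -0.0, 175.3]
ft_force: [0.6, 0.4, 1.2]
finger_gap: 42.4
grip_force: 0.0
```

```bash
python3 - <<'E'
from h import *
s=snapshot("side"); cv2.imwrite("pics/s1.png",cv2.resize(s["frame"][150:290,150:340],None,fx=3,fy=3))
E
```

```text
(no output)
```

View pics/s1.png

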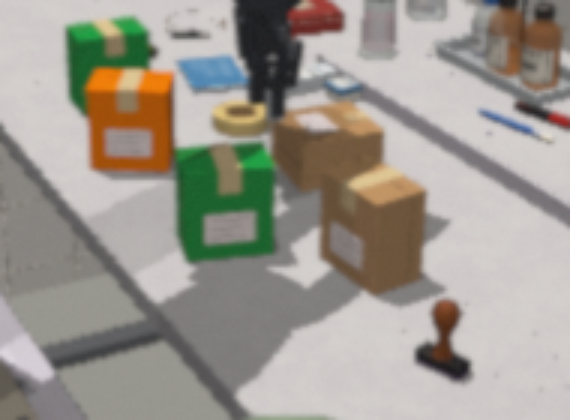

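The left carton now lies on its back, at about (330,140) in the crop with its label on top. The right carton at (375,235) still stands and nothing else has moved. I'll tip the right one next.

>>> {"op": "apply_moves", "data": {"series": "0 0 -0.111 0 0; 0 0 -0.111 0 0; 0 0 -0.111 0 0; 0 0 0 -0.0405 0; 0 0 0 -0.0405 0"}}

```text
time: 2.98
tool_pos: [485.9, 220.9, 183.5]
tcp_rot: [179.9, 0.3, -175.2]
ft_force: [-0.1, 0.6, -0.1]
finger_gap: 42.8
grip_force: 0.0
```

>>> {"op": "apply_moves", "data": {"series": "0.053 -0.123 0 0 0; 0.053 -0.123 0 0 0; 0.053 -0.123 0 0 0; 0.053 -0.123 0 0 0; 0.053 -0.123 0 0 0"}}

```text
time: 3.4
tool_pos: [418.7, 28.9, 179.8]
tcp_rot: [180.0, -0.0, -175.3]
ft_force: [2.0, -1.5, 0.4]
finger_gap: 42.6
grip_force: 0.0
```

>>> {"op": "apply_moves", "data": {"series": "0.053 -0.123 0 0 0; 0 0 0 0 0; 0 0 0 0 0"}}

```text
time: 3.65
tool_pos: [406.5, -10.0, 180.1]
tcp_rot: [-180.0, 0.0, -175.7]
ft_force: [0.4, 0.8, 0.0]
finger_gap: 42.8
grip_force: 0.0
```

>>> {"op": "apply_moves", "data": {"series": "0 0.007 0.111 0 0; 0 0 0.111 0 0; 0 0 0.111 0 0; 0 0 0 0 0; 0 0 0 0 0"}}

```text
time: 4.07
tool_pos: [405.2, -4.8, 78.7]
tcp_rot: [179.9, -0.3, -175.3]
ft_force: [1.0, 0.7, 0.9]
finger_gap: 43.1
grip_force: 0.0
```

>>> {"op": "apply_moves", "data": {"series": "-0.046 0 0 0 0; -0.046 0 0 0 0; -0.046 0 0 0 0; -0.046 0 0 0 0; -0.046 0 0 0 0"}}

```text
time: 4.48
tool_pos: [478.6, 0.1, 83.4]
tcp_rot: [-180.0, 0.2, -175.3]
ft_force: [-0.6, 0.0, 1.5]
finger_gap: 42.7
grip_force: 0.3
```

>>> {"op": "apply_moves", "data": {"series": "-0.035 0 0 0 0; -0.03 0 0 0 0; 0 0 0 0 0; 0 0 0 0 0; 0 0 0 0 0"}}

```text
time: 4.9
tool_pos: [495.2, 1.1, 80.8]
tcp_rot: [-180.0, 0.0, -175.4]
ft_force: [0.1, 0.3, -0.1]
finger_gap: 42.6
grip_force: 0.0
```

>>> {"op": "apply_moves", "data": {"series": "0 0 -0.12 0 0; 0 0 -0.12 0 0; 0.1 0 -0.12 0 0; 0.1 0.08 0 0 0; 0 0 0 0 0"}}

```text
time: 5.32
tool_pos: [433.5, 22.1, 185.6]
tcp_rot: [179.9, 0.0, -175.4]
ft_force: [-0.4, -0.4, -1.7]
finger_gap: 42.6
grip_force: 0.0
```

```bash
python3 - <<'E'
from h import *
s=snapshot("side"); cv2.imwrite("pics/s2.png",cv2.resize(s["frame"][160:280,160:330],None,fx=4,fy=4,interpolation=cv2.INTER_CUBIC))
t=snapshot("top"); cv2.imwrite("pics/t2.png",cv2.resize(t["frame"][110:290,130:400],None,fx=2.9,fy=2.9,interpolation=cv2.INTER_CUBIC))
np.savez("t2.npz",**t)
E
```

```text
(no output)
```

View pics/s2.png

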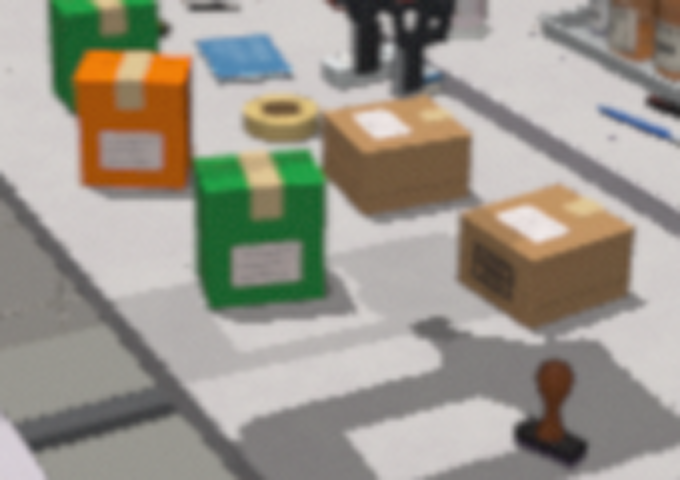

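View pics/t2.png

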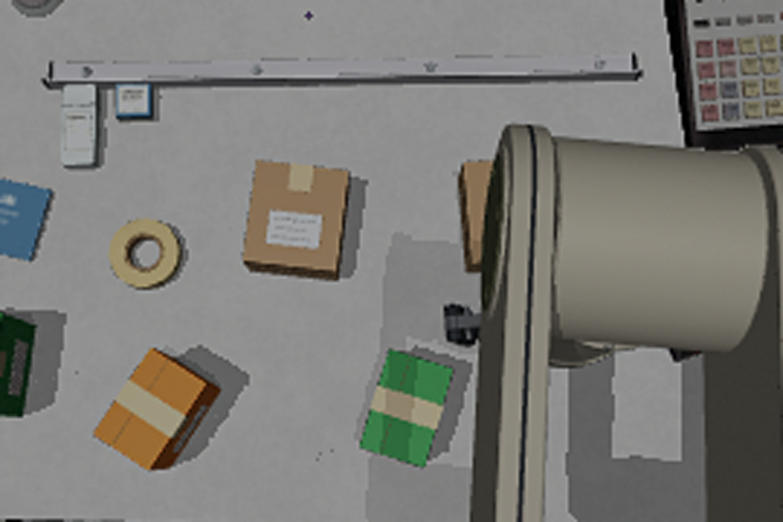

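The side crop shows the stamp, a dark frame at (492,272), on the right carton. The left carton's underside at (345,165) is blank. In the top crop the left carton lies clear of the rail, while the arm hides the right one, so I'll measure that from the side view.

```bash
python3 - <<'E'
from h import *
s=snapshot("side"); W=pts(s).reshape(-1,3)
for n,y0,y1 in(("R",-80,80),("L",150,290)):
    P=W[(abs(W[:,2]-60)<3)&(W[:,1]>y0)&(W[:,1]<y1)&(W[:,0]>470)&(W[:,0]<650)]
    r=cv2.minAreaRect(P[:,:2].astype(np.float32)); print(n,len(P),r)
W=pts(dict(np.load("top0.npz"))).reshape(-1,3)
P=W[(W[:,2]>20)&(W[:,2]<26)&(W[:,0]>690)&(W[:,0]<730)&(W[:,1]>-125)&(W[:,1]<340)]
v=cv2.fitLine(P[:,:2].astype(np.float32),cv2.DIST_HUBER,0,.01,.01).ravel();print("rail",v,np.degrees(np.arctan2(v[1],v[0])),v[2]-v[3]*v[0]/v[1])
E
```

```text
R 467 ((566.61767578125, 2.5164108276367188), (104.98548126220703, 92.5990982055664), 7.131098747253418)
L 340 ((556.8914794921875, 209.16290283203125), (93.22599792480469, 102.22175598144531), 84.75419616699219)
rail [ 3.6906041e-02 -9.9931872e-01  7.1102405e+02  1.1150528e+02] -87.88496 715.1421
```

>>> {"op": "apply_moves", "data": {"series": "0 0 0 0.022 0; -0.06 -0.042 0 0 0; -0.06 -0.042 0 0 0; 0 0 0.12 0 0; 0 0 0.12 0 0"}}

```text
time: 5.88
tool_pos: [477.2, -5.0, 113.2]
tcp_rot: [-179.9, 0.3, -178.0]
ft_force: [0.0, 0.8, -0.9]
finger_gap: 42.8
grip_force: 0.0
```

>>> {"op": "apply_moves", "data": {"series": "0 0 0.12 0 0; 0 0 0.12 0 0; 0 0 0.05 0 0; 0 0 0 0 0; 0 0 0 0 0"}}

```text
time: 6.3
tool_pos: [472.9, -3.8, 23.9]
tcp_rot: [180.0, -0.2, -177.9]
ft_force: [0.3, 0.2, 0.1]
finger_gap: 42.8
grip_force: 0.0
```

>>> {"op": "apply_moves", "data": {"series": "-0.04 0 0 0 0; -0.04 0 0 0 0; -0.04 0 0 0 0; -0.04 0 0 0 0; -0.04 0 0 0 0"}}

```text
time: 6.72
tool_pos: [535.9, -1.7, 27.5]
tcp_rot: [-180.0, 0.2, -177.9]
ft_force: [-1.7, 0.4, 1.8]
finger_gap: 42.8
grip_force: 1.3
```

>>> {"op": "apply_moves", "data": {"series": "-0.033 0 0 0 0; -0.033 0 0 0 0; -0.033 0 0 0 0; -0.033 0 0 0 0; -0.033 0 0 0 0"}}

```text
time: 7.13
tool_pos: [585.3, 0.1, 27.6]
tcp_rot: [-180.0, 0.1, -177.9]
ft_force: [-3.3, -0.6, 1.0]
finger_gap: 42.7
grip_force: 1.2
```

>>> {"op": "apply_moves", "data": {"series": "-0.01 0 0 0 0; -0.01 0 0 0 0; -0.01 0 0 0 0; -0.01 0 0 0 0; 0 0 0 0 0"}}

```text
time: 7.55
tool_pos: [595.8, 0.8, 25.5]
tcp_rot: [-180.0, 0.1, -177.9]
ft_force: [0.0, -0.1, -0.3]
finger_gap: 43.1
grip_force: 0.0
```

>>> {"op": "apply_moves", "data": {"series": "-0.007 0 0 0 0; -0.007 0 0 0 0; -0.007 0 0 0 0"}}

```text
time: 7.8
tool_pos: [601.4, 1.1, 25.1]
tcp_rot: [180.0, -0.0, -177.9]
ft_force: [-3.1, -1.3, 2.9]
finger_gap: 42.8
grip_force: 1.5
```

```bash
cat > m.py <<'E'
from h import *
s=snapshot("side"); W=pts(s).reshape(-1,3)
P=W[(abs(W[:,2]-60)<3)&(W[:,1]>-80)&(W[:,1]<80)&(W[:,0]>590)&(W[:,0]<750)]
r=cv2.minAreaRect(P[:,:2].astype(np.float32)); print(len(P),r)
c=cv2.boxPoints(r); a=np.radians(2.1); print(np.round((c-[713.6,0])@[np.cos(a),np.sin(a)],1), sense()["ft_force"])
E
python3 m.py
```

```text
233 ((652.5782470703125, 1.63031005859375), (122.60260772705078, 86.92597198486328), 0.229160338640213)
[-120.8 -123.6   -1.1    1.8] [-1.85739787 -0.22862467  0.22267395]
```

>>> {"op": "apply_moves", "data": {"series": "-0.007 0 0 0 0; -0.007 0 0 0 0"}}

```text
time: 8.02
tool_pos: [603.7, 1.2, 24.7]
tcp_rot: [180.0, -0.3, -177.9]
ft_force: [-22.8, -0.3, 14.9]
finger_gap: 42.5
grip_force: 11.6
```

Force rose to 23 N, so it is seated against the rail. I'll hold briefly, back off and check.

>>> {"op": "apply_moves", "data": {"series": "0 0 0 0 0; 0.03 0 0 0 0; 0.1 0 0 0 0; 0.1 0 0 0 0; 0 0 -0.1 0 0"}}

```text
time: 8.43
tool_pos: [521.8, -0.1, 43.6]
tcp_rot: [179.8, -1.4, -177.9]
ft_force: [-3.4, 0.6, -2.9]
finger_gap: 42.7
grip_force: 0.0
```

>>> {"op": "apply_moves", "data": {"series": "0.05 0 -0.12 0 0; 0.1 0.05 -0.08 0 0; 0 0.13 0 0 0; 0 0.13 0 0 0; 0 0.13 0 0 0"}}

```text
time: 8.85
tool_pos: [487.9, 130.2, 117.0]
tcp_rot: [180.0, 0.3, -178.0]
ft_force: [1.0, -0.8, 0.0]
finger_gap: 42.4
grip_force: 0.0
```

>>> {"op": "apply_moves", "data": {"series": "0 0.13 0 0 0; 0 0.13 0 0 0; 0 0.13 0 0 0; 0 0 0 0 0; 0 0 0 0 0"}}

```text
time: 9.27
tool_pos: [482.6, 248.3, 115.2]
tcp_rot: [180.0, 0.1, -177.7]
ft_force: [0.2, -0.8, -0.3]
finger_gap: 42.8
grip_force: 0.0
```

```bash
python3 m.py; python3 - <<'E'
from h import *
t=snapshot("top"); cv2.imwrite("pics/t3.png",cv2.resize(t["frame"][110:260,130:400],None,fx=2.9,fy=2.9,interpolation=cv2.INTER_CUBIC))
W=pts(t).reshape(-1,3); a=np.radians(2.1)
for n,y0,y1 in(("R",-80,80),("L",150,290)):
    P=W[(abs(W[:,2]-60)<3)&(W[:,1]>y0)&(W[:,1]<y1)&(W[:,0]>470)&(W[:,0]<750)]
    if len(P)<50: continue
    r=cv2.minAreaRect(P[:,:2].astype(np.float32)); print(n,len(P),r,np.round((cv2.boxPoints(r)-[713.6,0])@[np.cos(a),np.sin(a)],1))
print(sense()["tool_pos"])
E
```

```text
428 ((664.4197998046875, 4.827648162841797), (102.12615966796875, 95.57911682128906), 2.05981183052063)
[-100.  -100.1    2.1    2.1] [ 0.40225983 -0.47660417  0.3870195 ]
R 968 ((663.9908447265625, 6.665504455566406), (100.53773498535156, 89.9206314086914), 2.113203763961792) [-99.6 -99.6   0.9   0.9]
L 230 ((562.9376831054688, 209.03170776367188), (85.8827896118164, 86.28799438476562), 84.58253479003906) [-191.3 -105.7  -94.5 -180.1]
[482.84784029 245.79374038 114.97957573]
```

View pics/t3.png

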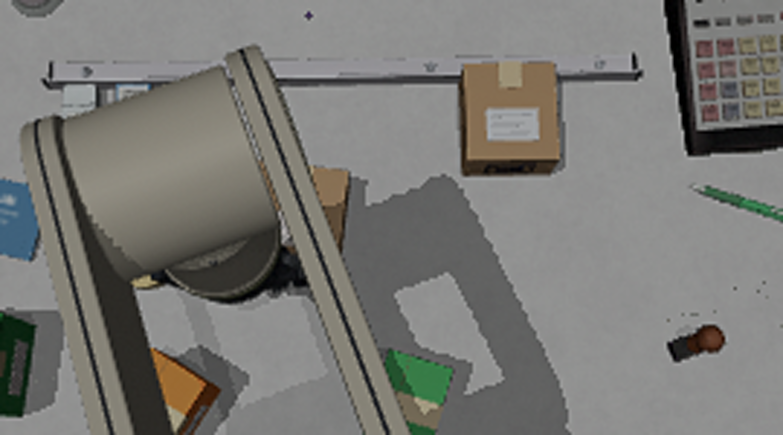

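The stamped carton at (510,118) sits flush and square to the rail (2.1° against the rail's 2.1°, far edge at about +1 mm). Its stamp faces the robot at (510,168), and the robot is clear of everything.

```bash
python3 -c "
from h import *
print(hand_in())"
```

```text
the job is handed in; nothing more can be done
None
```

I tipped both cartons onto their backs and pushed the stamped one (the right-hand one) flush against the rail, stamp facing the robot. The blank one lies where it tipped, and I have handed the job in; no verdict came back.

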